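# Press the adapter's end cap home in the ratchet press

### The job

Close the power adapter's shell in the blue ratchet press: pump the red lever until the jaw has pushed the orange end cap fully home, stopping as soon as the lever goes solid so that nothing is crushed. Then hold the yellow release button down until the jaw has sprung all the way back, and let go, leaving the closed adapter lying free in the bed. Do it all with the lever and the button, never pushing the adapter or the jaw by hand, and leave the other things on the bench alone.

Things in the scene. Friction and masses are not known exactly. Their poses are not given: they have to be found in the camera images.
- press: blue ratchet press, fixed to the bench. Origin at bench level under the middle of its 100 x 330 mm base; y along it, the way the jaw advances, z up. Along y, m: lever pad -0.18, housing -0.085 to -0.008 (68 mm wide, top z 0.068), red jaw, bed (floor z 0.014, rails to z 0.024), fixed stop face +0.135 (top z 0.060). The jaw's steel rack bar sticks out behind, below the lever (top z 0.044)
- lever_pad (a point): middle of the top face of the lever's red pad, 46 x 46 mm, a 4 mm lip at its outer end; 0.118 m above the bench when up. Its level hinge lies along press x, at press y -0.080, z 0.062, 110 mm from here. From up to down it sinks 53 mm and goes 15 mm outward (press -y). Let it rise all the way between strokes
- lever (a joint): pump lever, rad: 0 up (0.5 above level; its spring lifts it), 0.5 down (hard stop). On the pad: 3 to 5 N to swing it, 4 to 7 N moving the jaw, 10 to 14 N driving the cap; with the cap home it goes solid part-way down. A full stroke moves the jaw two 7 mm teeth (32 mm per rad); each further N on the pad is 3.4 N at the jaw: past about 35 N the shell would be crushed
- jaw: red jaw plate with a black face, 56 wide, 36 tall (top z 0.052), 15 mm thick. Origin on the press's centre line at bench level, 6 mm behind the face; its y in the press frame is the travel: 0 fully back, at most 0.075; starts part-way out. A spring (6 to 8 N) pulls it back, the ratchet holds it on 7 mm teeth: it falls back up to 7 mm as the lever rises. Not to be pushed by hand
- release_top (a point): middle of the top of the round yellow release button, 26 mm across, on the housing, 12 mm above it; 0.080 m above the bench when up
- release (a joint): release button, m: 0 up, 0.006 fully down (about 6 to 8 N, then a hard stop). Only while it is held fully down is the jaw free: it then runs back at about 0.08 m/s, in 1 s or less. Let go too early, the ratchet catches again
- adapter: power adapter lying loose in the bed, not to be touched by hand: black body 46 wide (press x), 62 long (press y), 30 mm tall, with an orange end cap 12 mm thick on the side facing the jaw; 74 mm long when closed. Origin under the middle of the black body, axes roughly those of the press
- endcap (a joint): how far the orange end cap stands out, m: 0 home (against the black body), at most 0.020; a yellow collar shows while it is open. Tight: 24 N to move it, and it stays where it is left
- flux_bottle: glass bottle with a steel pump top, 88 mm wide, 109 mm tall; bystander, origin under its middle
- solvent_bottle: a second glass bottle of the same kind; bystander, origin under its middle
- wool_pot: black pot of copper wool, 72 mm wide, 55 mm tall; bystander, origin under its middle
- iron_stand: black stand, 85 x 170 mm, holding a blue soldering iron, 150 mm tall overall; bystander, origin under its middle
- sponge_tin: copper-coloured tin lid, 94 mm wide, with a blue sponge, 26 mm tall; bystander, origin under its middle
- tweezers: steel tweezers, 125 mm long, 6 mm thick; bystander, origin under its middle
- screwdriver: blue screwdriver, 150 mm long, lying; bystander, origin under its middle
- screw_dish: small metal dish, 70 mm wide, 22 mm tall; bystander, origin under its middle

How it is judged:
By the outcome, as a careful person would: the job done as asked, in the order asked, and still so for the second after the job is handed in, with the robot touching nothing.
It also fails if it takes over 58 s, if anything falls off the work surface, if the arm or the gripper's body presses on something with over 40 N, if the wrist force passes 120 N, or if a joint passes its speed limit or range.

### The arm

A 7-joint arm with a two-finger parallel gripper is mounted at the origin on the work surface. World frame = base frame: x ahead of the robot, y to its left, z up, the work surface at z = 0. Lengths are in mm, angles in rad, forces in N, time in s.
With the tool pointing down it reaches from about 400 to 850 mm from the base axis. Payload 10.4 kg.
Tool frame: the origin (TCP) lies at the very end of the fingers, on their centre line; the grasp point (between the pads) lies 19 mm behind it; x points along the fingers, z is the direction in which the jaws open and shut, and the axes are right-handed (so a half turn about x gives the same grasp; the last joint's range is limited). The gripper opens to 87 mm and grips with 3 to 60 N. Pads are 19 mm wide; open, the fingers measure 117 mm over their backs; the gripper's body (75 mm by 190 mm) begins 51 mm behind the grasp point.
Start: joints at [-1.29, 0.332, -0.065, 1.46, 0.022, 1.35, -0.088], TCP at [186.954, 596.406, 222.576] pointing down, gripper open.
Joint ranges: [-2.6, 2.6], [-0.5, 2.12], [-1.47, 1.34], [0.16, 2.42], [-1.27, 4.41], [0.06, 2.06], [-2.6, 2.6]. Speed limits (rad/s): [2.22, 2.22, 2.79, 2.79, 3.14, 3.14, 3.14].

### API

Orientations are given as a rotation vector (axis times angle).
In Python, from plant import * gives the robot as it stands. Calls block until the motion is done:
- move_pose(position, orientation): joint-space move of the TCP to a pose.
- move_l(position, rot=None, rate=150, stop_force=None): straight line of the TCP; rot=None keeps the orientation; rate is the mean speed in mm/s. With stop_force (N) it stops when the force on the tool has changed by that much, and returns True; else False.
- move_joints(angles): joint-space move.
- move_gripper(opening, grasp_force=None): opening from 0.0 (shut) to 1.0 (fully open); grasp_force is the grip in N (None keeps the last); returns when the fingers have stopped.
- dwell(seconds).
- ik(position, orientation): joint angles nearest the present ones, or None.
- grab_frame(name): name is "scene" or "top"; returns the picture (384x512x3 uint8, red, green, blue); there is no depth.
- camera_params(name): a dict with "vertical_fov" (degrees; the focal length in pixels is half the picture's height over the tangent of half this angle, whatever the lens; pixels are square), "cx", "cy" (the principal point, pixels), "rvec" (rotation vector, rad) and "tvec" (3), from world to camera coordinates, as OpenCV has them. Camera axes: x right, y down, z forward; pixel columns grow to the right and rows downward; lengths in mm; the calibration is good to about 2 mm. A picture is of the moment at which its call begins. camera_params takes no time and is no camera call.
A pose or a line that the arm cannot do raises PlanningError and nothing moves.
- sign_off(): hands the job in, once; it reports no verdict.
Readings, each from a call of its own:
- get_t(): time.
- get_q(): joint angles.
- get_qd(): joint speeds.
- get_joint_torque(): joint torques, N m.
- get_ee_pos(): TCP position.
- get_ee_rot(): TCP orientation.
- get_wrist_force(): force on the tool from outside, world axes, zero at the start.
- get_wrist_torque(): the same for the moment, N m.
- get_gripper_width(): opening from 0.0 (shut) to 1.0 (fully open).
Only numpy, scipy, OpenCV 4.12 (cv2) and the standard library are available. Lean on these libraries where they do the work, as an engineer would, in place of code of your own. Each camera call takes 0.05 s, during which the arm holds its last target. There are 200 camera calls.

## Working session

There is one attempt and no reset: what is moved stays moved. The work goes in short steps, each a Python script; the robot and the scene stay as the last script left them, time stands still between calls to the robot, and variables do not carry over. Pictures are saved under pics/ and viewed, about 8 in all and at most 12, crops included, and the job is handed in when it is done.

```bash
mkdir -p pics; ls; python3 - <<'E'
from plant import *
import cv2
for n in("scene","top"):
    f=grab_frame(n); cv2.imwrite(f"pics/{n}0.png",cv2.resize(f[:,:,::-1],(800,600),interpolation=cv2.INTER_CUBIC)); print(n,camera_params(n))
print(get_t(),get_ee_rot(),get_wrist_force())
E
```

```text
pics
scene {'vertical_fov': 52.59254223877646, 'cx': 256.94385474189676, 'cy': 191.88562987144803, 'rvec': array([ 2.21984953,  1.36514139, -0.43863859]), 'tvec': array([-228.09027054, -355.67734266, 1368.62368798])}
top {'vertical_fov': 49.34407102902115, 'cx': 265.60077136151716, 'cy': 187.8297608272562, 'rvec': array([ 2.14543711, -2.0887606 ,  0.20007723]), 'tvec': array([ -10.3610432 ,  542.6276466 , 1255.22195955])}
0.1 [-0.98337267  1.33876682  0.9820422 ] [0.82313306 0.64647827 0.47264892]
```

View pics/scene0.png

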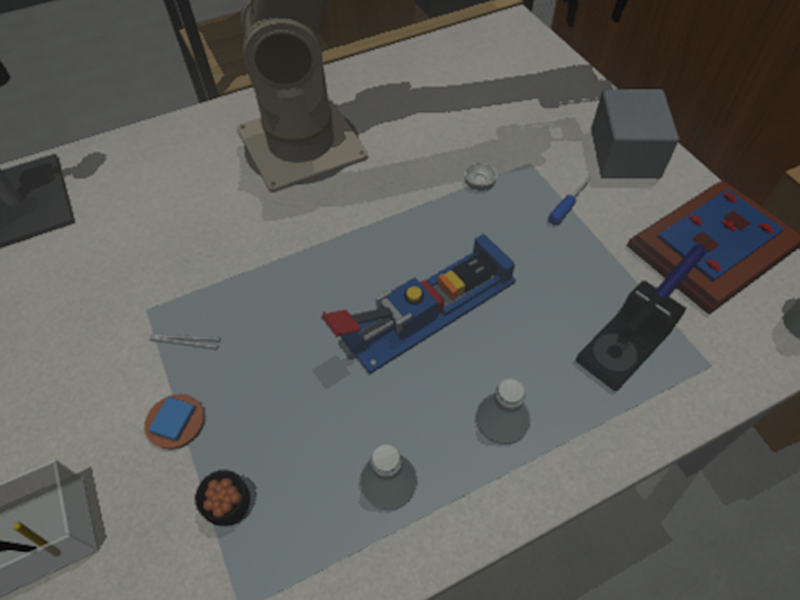

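View pics/top0.png

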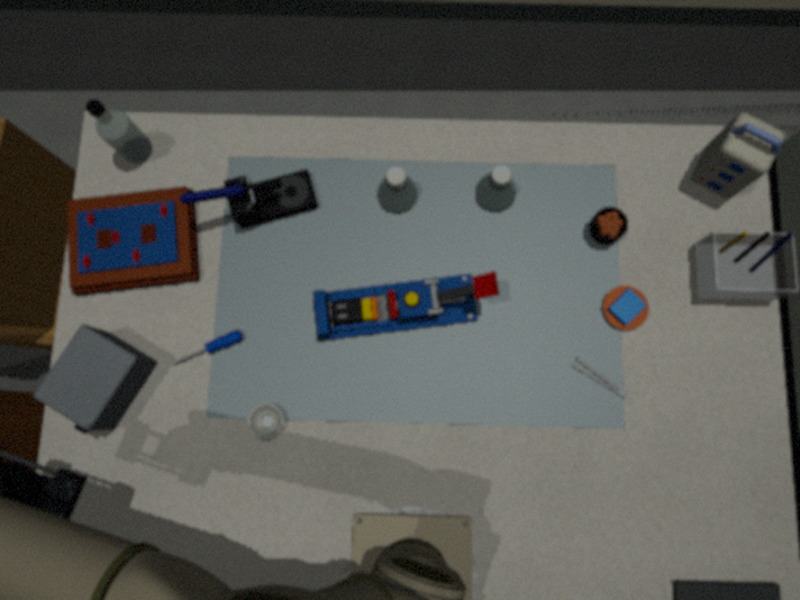

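The overviews show the press near the middle of the mat. In top, the lever pad is at about (485,285) and the button at about (412,298). In scene they are at about (341,322) and (414,294), both on the 800x600 scale. I'll enlarge both views next.

```bash
cat > h.py <<'E'
from plant import *
import cv2, numpy as np
def crop(n,u0,v0,w,h,s,name):
    f=grab_frame(n)[v0:v0+h,u0:u0+w,::-1]
    f=cv2.convertScaleAbs(f,alpha=1.6)
    cv2.imwrite(f"pics/{name}.png",cv2.resize(f,None,fx=s,fy=s,interpolation=cv2.INTER_CUBIC))
def cam(n):
    c=camera_params(n); f=192/np.tan(np.radians(c["vertical_fov"]/2))
    K=np.array([[f,0,c["cx"]],[0,f,c["cy"]],[0,0,1]]); return K,c["rvec"],c["tvec"]
def proj(n,p):
    K,r,t=cam(n); return cv2.projectPoints(np.float64(p).reshape(-1,1,3),r,t,K,None)[0].reshape(-1,2)
def tri(a,b):  # scene px, top px
    P=[]
    for n in("scene","top"):
        K,r,t=cam(n); P.append(K@np.c_[cv2.Rodrigues(r)[0],t])
    X=cv2.triangulatePoints(P[0],P[1],np.float64(a).reshape(2,1),np.float64(b).reshape(2,1)); return (X[:3]/X[3]).ravel()
E
python3 - <<'E'
from h import *
crop("top",194,168,132,56,6,"topc"); crop("scene",200,145,133,96,6,"scenec")
E
```

```text
(no output)
```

View pics/topc.png

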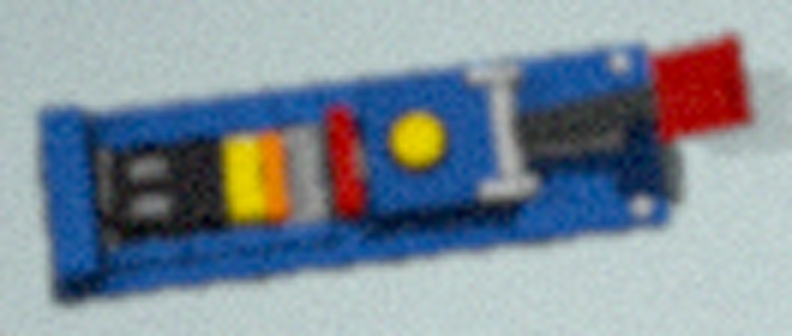

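View pics/scenec.png

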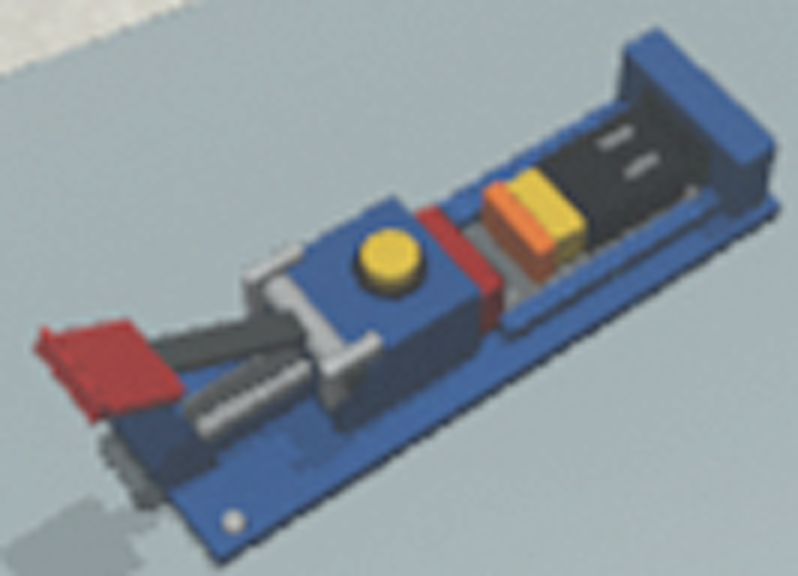

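```bash
cat >> h.py <<'E'
def cs(x,y): return np.array([(x+.5)/6-.5+200,(y+.5)/6-.5+145])
def ct(x,y): return np.array([(x+.5)/6-.5+194,(y+.5)/6-.5+168])
def R2(a): return np.array([[np.cos(a),-np.sin(a)],[np.sin(a),np.cos(a)]])
E
python3 - <<'E'
from h import *
from scipy.optimize import least_squares
print("button",tri(cs(390,252),ct(417,138)))
print("pad",tri(cs(112,368),ct(701,88)))
print("stoptop",tri(cs(700,93),ct(72,201)))
# press-frame points, (px)
obs=[("scene",(0,-180,118),cs(112,368)),("top",(0,-180,118),ct(701,88)),
("scene",(-50,-165,0),cs(220,567)),("scene",(0,0,80),cs(390,252)),("top",(0,0,80),ct(417,138))]
# sign of x checked via both handednesses: y fwd = toward +y world (left in top)
def pts(p,l): return np.r_[R2(p[2])@np.array([l[0],l[1]])+p[:2],l[2]]
bl=lambda p,l:(l[0],p[3],80) if l==(0,0,80) else l
extra=[("top",(0,135,60),ct(97,199)),("scene",(34,-8,68),cs(392,197)),("scene",(-34,-8,68),cs(484,290)) ]
def res(p,full=False):
    r=[proj(n,pts(p,bl(p,l)))[0]-z for n,l,z in obs+O]
    return np.array(r) if full else np.ravel(r)
for sgn in(1,-1):
    O=[(n,(l[0]*sgn,l[1],l[2]),z) for n,l,z in extra]
    o2=obs; obs=[(n,(l[0]*-sgn,l[1],l[2]),z) for n,l,z in obs]
    s=least_squares(res,[600,0,0.1,-45],loss="soft_l1",x_scale=[100,100,.1,10]); obs=o2
    print(sgn,s.x,s.cost)
    obs2=[(n,(l[0]*-sgn,l[1],l[2]),z) for n,l,z in o2]
    obs=obs2; print(res(s.x,True).round(1).tolist()); obs=o2
E
```

```text
button [529.70145147  12.67033768  76.61489206]
pad [ 551.90550245 -128.2888813   113.00503913]
stoptop [497.79319856 193.40222899  50.77045477]
1 [ 5.21807610e+02  4.73417673e+01  1.80987499e-01 -3.58025492e+01] 61.42587363760116
[[-1.1, -0.1], [0.2, -1.3], [0.4, 0.0], [-1.0, -1.0], [-0.2, 0.1], [-1.4, -0.5], [14.7, 13.8], [-16.2, -17.8]]
-1 [ 5.24682372e+02  4.72431730e+01  1.96173138e-01 -3.54332572e+01] 47.34504150709046
[[-0.0, 1.6], [0.0, -3.1], [-19.7, -23.9], [-0.3, -0.1], [-0.3, -1.0], [-1.2, -0.8], [-0.5, -1.4], [-0.0, -0.9]]
```

```bash
python3 - <<'E'
from h import *
from scipy.optimize import least_squares
obs=[("scene",(0,-180,118),cs(112,368)),("top",(0,-180,118),ct(701,88)),
("scene",(50,-165,0),cs(220,567)),("scene",(0,None,80),cs(390,252)),("top",(0,None,80),ct(417,138)),
("top",(0,135,60),ct(97,199)),("scene",(-34,-8,68),cs(392,197)),("scene",(34,-8,68),cs(484,290)),("top",(0,-85,68),ct(498,136))]
def pts(p,l): return np.r_[R2(p[2])@np.array([l[0],p[3] if l[1] is None else l[1]])+p[:2],l[2]]
def res(p,full=False):
    # p[4:8]: per-camera image shift, weakly held (calibration error)
    r=[proj(n,pts(p,l))[0]+(p[4:6] if n=="scene" else p[6:8])-z for n,l,z in obs]
    return np.array(r) if full else np.r_[np.ravel(r),p[4:]]
s=least_squares(res,[525,47,0.15,-35,0,0,0,0],x_scale=[100,100,.1,10,1,1,1,1])
print(s.x.round(3)); print(res(s.x,True).round(1).tolist())
P=s.x
for l in((0,-180,118),(0,None,80),(0,-195,65)): print(pts(P,l))
# tool-down orientations, jaws along press x or y
from scipy.spatial.transform import Rotation as R
a=P[2]
for nm,th in(("zx",a),("zx'",a+np.pi),("zy",a+np.pi/2),("zy'",a-np.pi/2)):
    z=np.array([np.cos(th),np.sin(th),0]); x=np.array([0,0,-1.]); M=np.c_[x,np.cross(z,x),z]; rv=R.from_matrix(M).as_rotvec()
    for l in((0,-180,170),(0,None,120)):
        q=ik(list(pts(P,l)),list(rv)); print(nm,rv.round(3),None if q is None else np.round(q,2))
E
```

```text
[ 5.23122e+02  4.83810e+01  1.68000e-01 -3.63080e+01  3.06000e-01
  8.37000e-01  8.80000e-02  7.96000e-01]
[[-0.7, 0.4], [0.0, -0.1], [0.6, 0.7], [-0.4, 0.1], [-0.3, 0.6], [-1.7, -0.7], [0.1, -1.4], [0.1, -0.5], [1.9, -0.5]]
[ 553.21657418 -129.08523379  118.        ]
[529.19264406  12.58473243  80.        ]
[ 555.72442256 -143.87410449   65.        ]
zx [-0.132  1.567  0.132] [-0.63  0.34  0.95  1.73 -0.29  1.23  0.56]
zx [-0.132  1.567  0.132] [-0.67  0.23  0.64  1.87 -0.15  1.09  0.19]
zx' [ 2.134  0.18  -2.134] [-0.77  0.44  1.17  1.73 -0.43  1.26 -2.47]
zx' [ 2.134  0.18  -2.134] [-1.16  0.53  1.34  1.89 -0.56  1.18 -2.6 ]
zy [-1.332  1.125  1.332] [-0.58  0.32  0.88  1.72 -0.26  1.22  2.11]
zy [-1.332  1.125  1.332] [-0.63  0.22  0.59  1.87 -0.14  1.09  1.75]
zy' [ 1.085  1.284 -1.085] [-0.6   0.33  0.91  1.72 -0.27  1.22 -1.02]
zy' [ 1.085  1.284 -1.085] [-0.72  0.24  0.7   1.87 -0.17  1.09 -1.36]
```

Fit: press origin is about (523, 48), yaw 0.168, with residuals under 2 px. The triangulated heights (button 77, pad 113) match the stated 80 and 118 to within the calibration error. Next I'll go above the pad with the fingers shut and make the first stroke, guarded by a stop force.

```bash
cat >> h.py <<'E'
PO=np.array([523.1,48.4]); YAW=0.168; RV=[-0.132,1.567,0.132]
def W(x,y,z): return [*(R2(YAW)@np.array([x,y])+PO),z]
def press_frame(p): return np.r_[R2(-YAW)@(np.array(p[:2])-PO),p[2]]
def stroke(zend=62,stop=22,rate=30,y0=-178,up=True):
    move_l(W(0,y0,132),rate=100)
    f0=np.array(get_wrist_force())
    yend=y0-15*(132-zend)/68
    hit=move_l(W(0,yend,zend),rate=rate,stop_force=stop)
    p=press_frame(get_ee_pos()); f=np.array(get_wrist_force())-f0
    print("hit",hit,"at",p.round(1),"df",f.round(1),"t",get_t())
    if up: move_l(W(0,y0,132),rate=70)
    return hit,p,f
E
python3 - <<'E'
from h import *
move_gripper(0.0)
move_pose(W(0,-178,190),RV)
print(press_frame(get_ee_pos()),get_t(),get_wrist_force())
move_l(W(0,-178,132),rate=100)
f0=np.array(get_wrist_force())
h=move_l(W(0,-178,112),rate=20,stop_force=2); print("touch",h,press_frame(get_ee_pos()).round(1),(np.array(get_wrist_force())-f0).round(1),get_t())
f=grab_frame("scene"); 
cv2.imwrite("pics/touch.png",cv2.resize(cv2.convertScaleAbs(f[110:260,190:350,::-1],alpha=1.6),None,fx=3.5,fy=3.5,interpolation=cv2.INTER_CUBIC))
f=grab_frame("top"); 
cv2.imwrite("pics/toucht.png",cv2.resize(cv2.convertScaleAbs(f[150:240,190:350,::-1],alpha=1.6),None,fx=5,fy=5,interpolation=cv2.INTER_CUBIC))
E
```

```text
[   0.44502342 -177.06491328  189.889008  ] 4.5833 [-0.7497678   1.00555069 -0.22041578]
touch True [  -0.  -177.9  120.9] [-0.2  0.9  2.1] 5.9333
```

View pics/touch.png

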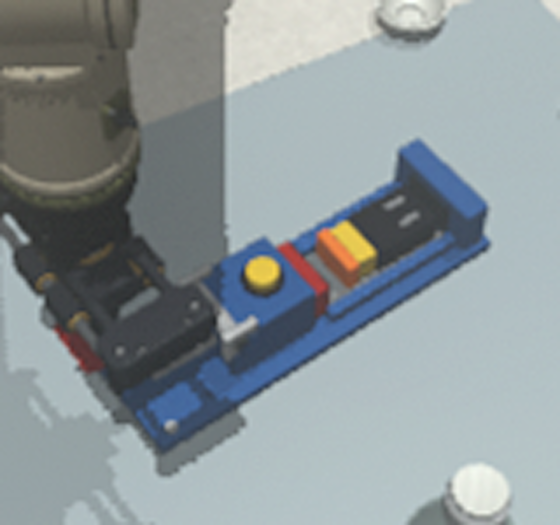

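Contact came at z = 120.9 mm, as predicted for the tilted pad. The picture shows the gripper over the pad, with the jaw at about (305,280) and the cap at about (340,255) still apart. Now the first full stroke.

```bash
python3 - <<'E'
from h import *
for i in range(2): 
    h,p,f=stroke(zend=63)
    if h and p[2]>70: break
dwell(.2)
crop("scene",255,145,90,70,8,"s1")
E
```

```text
hit True at [   0.5 -191.8   66.1] df [-4.3  1.5 13.5] t 8.375
hit True at [   0.4 -191.8   66.1] df [-4.   1.4 12.8] t 11.825
```

View pics/s1.png

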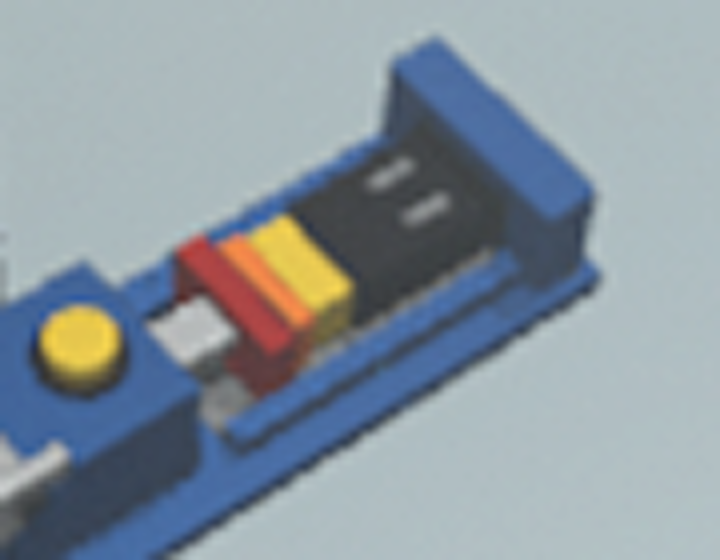

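Two full strokes are done. Each ended at the hard stop, at z 66.1. The jaw at (245,300) now stands just behind the orange cap at (265,280), and the yellow collar is still fully open. I'll continue until the lever goes solid part-way.

```bash
python3 - <<'E'
from h import *
for i in range(3): 
    h,p,f=stroke(zend=66.3)
    if h and p[2]>68.5: print("solid"); break
dwell(.2)
crop("scene",255,145,90,70,8,"s2")
E
```

```text
hit False at [   0.4 -193.3   67.1] df [ 0.1 -0.1 11.7] t 15.8333
hit False at [   0.5 -191.9   66.8] df [-3.2  3.8 13.3] t 19.5833
hit True at [   0.6 -189.2   88.1] df [-6.5  1.5 18.8] t 22.4
solid
```

View pics/s2.png

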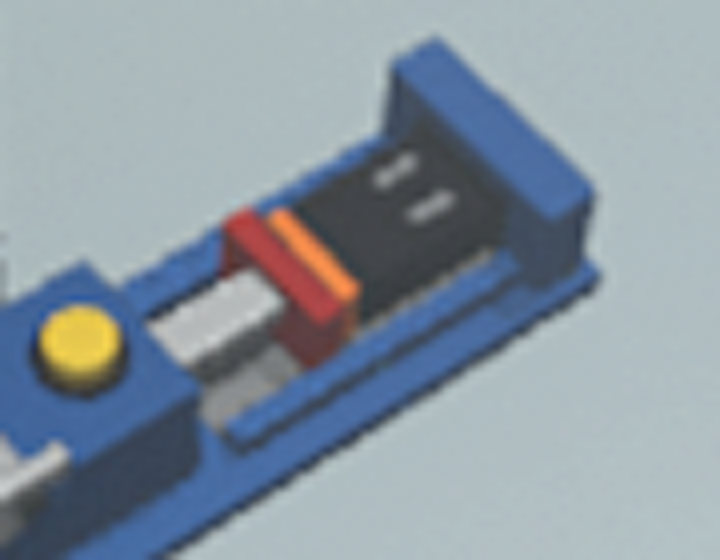

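The yellow collar is gone: the orange cap at (310,255) is against the black body. The lever went solid part-way, at z = 88 against 66 for a full stroke, and above the driving force. I stopped there and let the lever up. Next is the release button.

```bash
python3 - <<'E'
from h import *
move_l(W(0,-178,150),rate=120)
move_l(W(0,-36.3,110),rate=120)
f0=np.array(get_wrist_force())
F=lambda:(np.array(get_wrist_force())-f0).round(1)
h=move_l(W(0,-36.3,88),rate=50,stop_force=5); print(h)
h=move_l(W(0,-36.3,71),rate=15,stop_force=18)
print(h,press_frame(get_ee_pos()).round(1),F(),get_t())
dwell(1.0); print(F(),press_frame(get_ee_pos()).round(1))
crop("scene",230,145,115,85,6,"s3")
dwell(.3); print(get_t())
E
```

```text
False
True [  0.2 -36.3  74.4] [-3.4  0.3 11.3] 26.6083
[-2.3 -0.6 11.4] [  0.2 -36.3  74.4]
27.9583
```

View pics/s3.png

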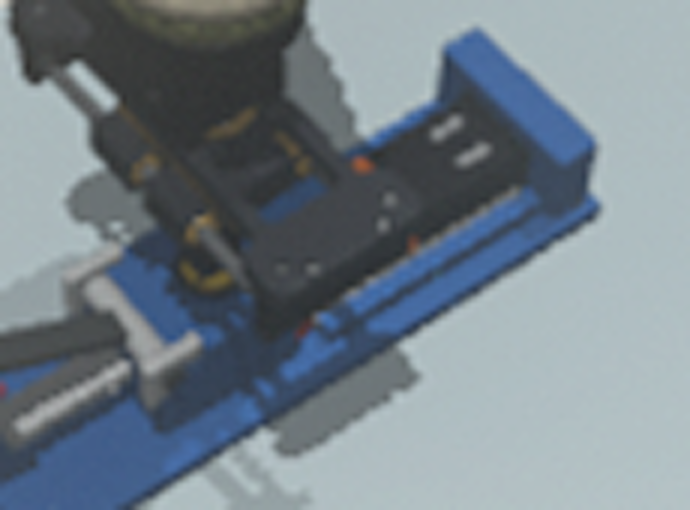

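The button is held at z 74.4 with 11 N, above its 8 N spring. The jaw's red edge is at about (305,325), back at the housing. I'll let go and look.

```bash
python3 - <<'E'
from h import *
dwell(.3)
move_l(W(0,-36.3,110),rate=50)
move_l(W(0,-150,200),rate=200)
move_l(W(-60,-220,220),rate=200)
dwell(.3)
crop("scene",200,145,133,96,6,"s4"); crop("top",194,168,132,56,6,"t4"); print(get_t(),get_wrist_force())
a=cv2.imread("pics/s4.png"); b=cv2.imread("pics/t4.png")
o=np.zeros((600,800,3),np.uint8); o[:,:]=0
o[:370,:512]=cv2.resize(a,(512,370)); o[372:600,:538]=cv2.resize(b,(538,228)); cv2.imwrite("pics/fin.png",o)
# expected pixel (s4 coords) of jaw front-top edge at travel 0: face y? compare candidates
for y in(-2,6,12): print(y,[(6*(proj("scene",W(x,y,52))[0]-[200,145])).round(0).tolist() for x in(-28,28)])
E
```

```text
31.0333 [-0.07680234  0.38421983 -0.47449118]
-2 [[407.0, 204.0], [481.0, 284.0]]
6 [[420.0, 196.0], [495.0, 275.0]]
12 [[431.0, 189.0], [505.0, 269.0]]
```

View pics/s4.png

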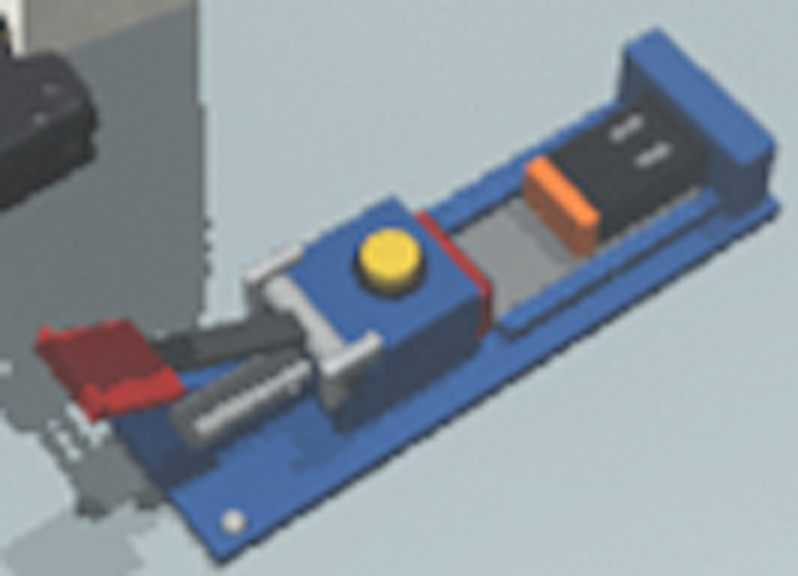

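View pics/t4.png

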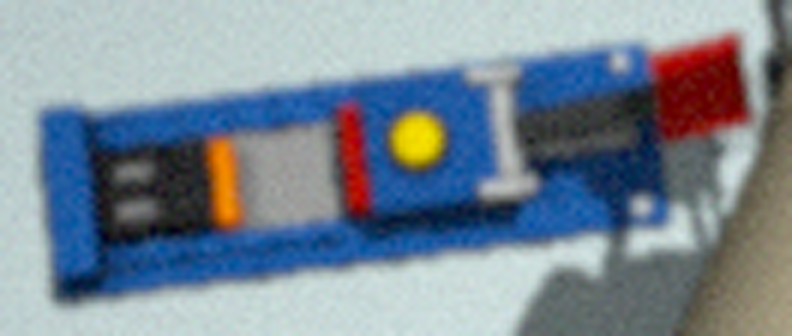

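The jaw is flush with the housing: its edge is at (490,285) in scene against a predicted (495,275) for zero travel, further back than at the start. The cap is closed at (563,205) with no collar showing. The lever and button are both up, and the arm is clear. I'll hand in.

```bash
python3 -c "
from plant import *
sign_off(); print(get_t())"
```

```text
the job is handed in; nothing more can be done
the job is handed in; nothing more can be done
```

The adapter is closed, the jaw is back and the job is handed in, at about 31 s of the 58 s allowed. I used only the lever and the button, with the gripper fingers shut.

- **Pumping:** Four full strokes, letting the lever rise fully each time. The fifth went solid part-way, at z 88 mm against 66 mm for a full stroke, and I stopped it at the 22 N limit. I did not stroke again to confirm; driving takes at most 14 N and crushing starts at about 35 N.
- **Release:** I held the button on its hard stop at 11 N for about 1.6 s, then let go and moved the arm clear.
- **Last pictures:** They show no yellow collar, the orange cap against the black body and the adapter lying in the bed. The jaw is back at the housing, and the lever and button are up. I went nowhere near the other things, but the last close-ups show only the press, so I did not check them again.
- **Disagreements:**
  - My two-view heights came out 3 to 5 mm low for the pad and button. Contact with both agreed with the stated heights.
  - The first two strokes ended on the lever's own hard stop, which set off the force limit. The jaw had not yet reached the cap, so nothing was squeezed.
  - The final jaw edge was about 10 enlarged pixels (about 1.7 camera pixels) from the predicted fully-back position.

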